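Snap the septum cap onto the sampler's wash vial

TASK

Close the open amber wash vial in the autosampler's carousel: take the black snap cap with the blue septum from the mat, set it squarely on the vial's neck and press it straight down until it snaps home. Finish while still pressing down on the seated cap with a steady, moderate push (about 10 N, like a firm fingertip); leave the orange screw cap, the spare vial and the spatula where they are.

Things in the scene. Friction and masses are not known exactly. Their poses are not given: they have to be found in the camera images.
- cap_mid (a point): Snap cap: loose black round cap, 25 mm tall, 50 to 75 g, skirt down on the mat. Point: its centre, 12.5 mm above its lower edge; z up its axis. Upper 10 mm: ribbed grip rim, 44 mm diameter; grip it there at any yaw. Below: skirt, 40 mm outside, 33 mm bore, 15 mm deep, with eight sprung grey tongues whose beads stand in to a 26 mm circle, 5 mm above the lower edge.
- cap_top (a point): Centre of the snap cap's flat top face (blue septum disc 19 mm wide), 12.5 mm above cap_mid: the place to press.
- neck_rim (a point): Centre of the top of the open wash vial's mouth, z up, 135 mm above the bench. Set on it, the cap first rests with cap_mid about 7 mm ABOVE this point; the push needed rises over some 3 mm to about 8 to 15 N, then drops suddenly as the beads pass the lip and the cap jumps down until its inside meets the mouth: fully home, cap_mid is 2.5 mm BELOW this point and cap_top 10 mm above it.
- wash_vial: Open amber glass wash vial, fixed in the carousel, 75 mm tall, origin under its foot. From its mouth down: 45 degree cone from 22 to 30 mm diameter (4 mm), 30 mm snap lip (2 mm), 25 mm neck, and from 16.5 mm below the mouth a shoulder to the 36 mm body. The mouth stands 32 mm above the carousel's top plate.
- carousel: Round sampler carousel, fixed, 230 mm diameter; origin on its axis at its underside, 50 mm above the bench. Top plate 53 mm, black hub knob (60 mm diameter) 86 mm above the origin. Seats on an 85 mm radius: wash vial on its -x side, the seats on either side of it empty, capped sample vials (30 mm caps, tops 96 mm above the origin) on the other five.
- sampler: The sampler's white base, fixed, 270 mm (x) by 360 mm (y) by 46 mm, origin on the bench under the carousel's axis; the injector tower (110 by 80 mm, 215 mm tall above the bench) stands 245 mm from the origin towards its -y.
- mat: Grey-blue silicone mat, fixed, 130 mm (x) by 220 mm (y) by 3 mm, origin under its centre.
- screw_cap_mid (a point): Bystander: solid orange screw cap, 38 mm in diameter, 20 mm tall, on the mat; this point is its centre.
- spare_vial_mid (a point): Bystander: glass vial with a small black screw cap, 30 mm in diameter, 95 mm tall, standing on the bench; this point is its centre.
- spatula: Bystander: slim steel lab spatula, 170 mm long, 11 mm wide, 6 mm high, lying flat on the bench; origin under its middle, x along its length.
Mind the look-alikes: they are no part of the job. Of the things that look like the part that bears cap_mid, take the one that is farthest from the robot's base at the start.

How it is judged:
On the way, in this order (a step that is already met when the one before it is completed fails the run):
1. the snap cap is lifted clear of the mat in the fingers (height (world z) of cap_mid above 0.06 m and contact force between the fingers and snap_cap above 0.1 N), for 0.1 s.
2. the snap cap has snapped home on the wash vial, pushed by the gripper (z of cap_mid in the frame of neck_rim below -0.0018 m and horizontal distance between cap_mid and neck_rim below 0.003 m), for 0.2 s.
At the end, for the whole second after the job is handed in: The snap cap is fully home on the wash vial (its centre more than 1.8 mm below the mouth's height; 2.5 mm when fully home, within 3 mm of its axis, tilted less than 4 degrees) and through the last second the fingers keep pressing it down onto the vial with 3 to 30 N (all of step 2 and angle between cap_mid's own z axis and vertical below 0.07 rad and contact force between snap_cap and wash_vial between 3 and 30 N and contact force between the fingers and snap_cap above 2 N); the arm keeps its last pose, push and grip.
It fails at once if the orange screw cap is pushed away (distance of screw_cap_mid from where it was at the start of the episode above 0.02 m).
It fails at once if the spare vial is pushed away or knocked over (distance of spare_vial_mid from where it was at the start of the episode above 0.02 m).
It fails at once if the spatula is pushed away (distance of spatula from where it was at the start of the episode above 0.02 m).
It also fails if it takes over 64 s, if anything falls off the work surface, if the arm or the gripper's body presses on something with over 40 N, if the wrist force passes 120 N, or if a joint passes its speed limit or range.

ROBOT

A 6-joint arm with a two-finger parallel gripper is mounted at the origin on the work surface. World frame = base frame: x ahead of the robot, y to its left, z up, the work surface at z = 0. Lengths are in m, angles in rad, forces in N, time in s.
With the tool pointing down it reaches from about 0.3 to 0.875 m from the base axis. Payload 4.2 kg.
Tool frame: the origin (TCP) lies between the finger pads; the fingertips stand 17 mm ahead of it and the grasp point (between the pads) lies 2 mm behind it; z points along the fingers, y is the line along which they close (so a half turn about z gives the same grasp; the last joint's range is limited). The gripper opens to 85 mm and grips with 20 to 120 N. Pads are 22 mm wide; open, the fingers measure 114 mm over their backs; the gripper's body (76 mm by 85 mm) begins 54 mm behind the grasp point. The pads swing forward as they close: fully open they stand 13 mm farther back than shut.
Start: joints at [1.237, 0.32, 1.565, -0, 1.257, -0.02], TCP at [0.177, 0.547, 0.248] pointing down, gripper open.
Joint ranges: [-3.11, 3.11], [-0.84, 2.01], [0.21, 2.61], [-1.34, 4.49], [0.05, 2.63], [-2.56, 2.56]. Speed limits (rad/s): [2.57, 2.57, 3.14, 3.14, 3.14, 3.14].

INTERFACE

Orientations are given as a unit quaternion [w, x, y, z].
In Python, from plant import get_obs, read_camera, camera_params, sign_off, cut_out gives the robot as it stands. The module is installed in compiled form; this text tells all that it offers.
- The arm moves only by the shell command python3 -m jog 'ROWS' [OPENING] [FORCE]. ROWS is JSON, a list of rows, each a list of 4 numbers: the shift along the tool's x, y, z in mm, then the turn about the tool's z in degrees. A call has 1 to 12 rows; each row is the pose to reach, as a shift and turn from the pose commanded when the call began, along the tool's axes at that moment; what a row does not reach only later rows make up. A row lasts 1/12 s, in which the tool goes at most 41.7 mm and 7.16 degrees, less where a joint would pass 70% of its speed; a pose out of reach is approached as far as the arm can. A call with a gripper value outside its range is refused whole. OPENING is the finger opening in mm, from 0 to 85.4, set as the call begins (- or left out, the last holds). The fingers move at their own pace and stop on an object; FORCE is the grip in N (left out, the last holds). Time passes only in rows, so rows that repeat a pose let the fingers close. It gives the time, the measured TCP pose, the force, the opening and the grip force at its end, in the units of the state.
- get_obs(): the state, without advancing time (a new reading comes with each control period).
- read_camera(name): name is "scene" or "top" or "wrist"; returns the picture (400x640x3 uint8, red, green, blue); there is no depth.
- camera_params(name): a dict with "camera_matrix" (3x3 intrinsics, pixels), "world_from_camera" (4x4, takes a point from camera to world coordinates). Camera axes: x right, y down, z forward; pixel columns grow to the right and rows downward; lengths in m; the calibration is good to about 2 mm. A picture is of the moment at which its call begins: read the wrist's pose just before it. camera_params takes no time and is no camera call; for the wrist camera it gives the pose at the moment of the call.
- sign_off(): hands the job in; it is judged then, once.
Trained networks look in the newest picture that a camera, given by its name, has taken for a name from the list of things; names that differ only in an ending like _2 or _b are one class to them, and where a whole thing is asked for, a point or a joint stands for the part that bears it (a point fixed in the world has none). Each returns a list of dicts, best first, with "confidence" (0 to 1); they miss things now and then, are a little off and sometimes report something else, mostly with a low value. They report only what shows in the picture. A call takes as long as a camera call. They do not tell look-alikes from the thing itself.
- cut_out(camera, target): "pixels" (400x640 bool, what is visible of it) and "box" ([left, top, right, bottom] in pixels, round what is visible of it).
The state is a dict: "clock": time; "joint_positions": joint angles; "joint_vel": joint speeds; "tau": joint torques, N m; "eef_pos": TCP position; "tool_rot": TCP orientation; "force": force on the tool from outside, world axes, zero at the start; "ft_torque": the same for the moment, N m; "opening": finger opening in m; "grasp_force": force on a finger pad.
Only numpy, scipy, OpenCV 4.12 (cv2) and the standard library are available. Lean on these libraries where they do the work, as an engineer would, in place of code of your own. Each camera call takes 0.05 s, during which the arm holds its last target. There are 200 camera calls.

## Working session

There is one attempt and no reset: what is moved stays moved. The work goes in short steps, Python scripts to look and compute and a shell command to move; the robot and the scene stay as the last step left them, time stands still between calls to the robot, and variables do not carry over. Pictures are saved under pics/ and viewed, at most 10 in all, crops included, and the job is handed in when it is done.

```bash
mkdir -p pics; cat > h.py <<'E'
import numpy as np, cv2
from plant import *
def ray(cam,u,v,z):
    p=camera_params(cam);K=np.array(p["camera_matrix"]);T=np.array(p["world_from_camera"])
    d=T[:3,:3]@np.linalg.solve(K,[u,v,1]);o=T[:3,3]
    return o+d*(z-o[2])/d[2]
def proj(cam,P):
    p=camera_params(cam);K=np.array(p["camera_matrix"]);T=np.linalg.inv(np.array(p["world_from_camera"]))
    c=K@(T[:3,:3]@np.array(P)+T[:3,3]);return c[:2]/c[2]
def save(cam,n):
    im=read_camera(cam);cv2.imwrite(f"pics/{n}.png",im[:,:,::-1]);return im
E
python3 - <<'E'
from h import *
np.set_printoptions(precision=4,suppress=True)
for c in ["top","scene"]:
    save(c,c+"0"); print(c,camera_params(c)["world_from_camera"])
    for t in ["cap_mid","wash_vial","carousel","screw_cap_mid","spare_vial_mid","spatula","mat","sampler"]:
        for r in cut_out(c,t):
            v,u=np.nonzero(r["pixels"]); print(c,t,round(r["confidence"],2),r["box"],u.mean().round(1),v.mean().round(1),len(u), ray(c,u.mean(),v.mean(),0.02))
o=get_obs();print(o["clock"],o["eef_pos"],o["tool_rot"],o["opening"])
a=cv2.imread("pics/top0.png");b=cv2.imread("pics/scene0.png")
E
```

```text
top [[-0.025  -0.9906  0.1347  0.4177]
 [-0.9995  0.0224 -0.0207  0.0826]
 [ 0.0175 -0.1351 -0.9907  1.0361]
 [ 0.      0.      0.      1.    ]]
top cap_mid 0.79 [230.5, 306.3, 252.6, 327.3] 242.0 313.9 275 [0.2917 0.2594 0.02  ]
top cap_mid 0.65 [232.1, 230.5, 251.7, 247.5] 239.5 237.9 253 [0.479 0.266 0.02 ]
top cap_mid 0.64 [236.9, 270.6, 251.6, 285.9] 245.0 277.4 244 [0.3801 0.2522 0.02  ]
top cap_mid 0.52 [273.9, 269.5, 297.2, 284.8] 284.8 275.8 239 [0.3816 0.1529 0.02  ]
top wash_vial 0.72 [404.9, 188.5, 418.0, 206.7] 411.5 197.5 221 [ 0.5727 -0.1765  0.02  ]
top carousel 0.96 [367.1, 119.6, 461.9, 215.6] 412.6 165.6 7187 [ 0.6566 -0.1843  0.02  ]
top screw_cap_mid 0.7 [270.3, 218.1, 289.0, 234.8] 279.3 227.8 190 [0.5023 0.1653 0.02  ]
top spare_vial_mid 0.67 [273.9, 132.8, 289.8, 154.3] 281.6 140.8 224 [0.7304 0.1566 0.02  ]
top spatula 0.59 [217.6, 117.4, 232.9, 177.2] 223.7 154.6 106 [0.6963 0.3073 0.02  ]
top mat 0.86 [217.4, 198.4, 303.2, 254.1] 259.1 225.4 3930 [0.5095 0.2165 0.02  ]
top mat 0.31 [232.9, 229.9, 251.0, 245.2] 239.1 237.9 218 [0.479 0.267 0.02 ]
top sampler
[... 674 characters left out ...]
rousel 0.74 [130.9, 221.0, 278.0, 362.0] 203.9 294.1 15779 [ 0.6107 -0.1771  0.02  ]
scene carousel 0.45 [193.5, 222.9, 212.2, 248.1] 200.3 235.4 434 [ 0.4749 -0.1564  0.02  ]
scene screw_cap_mid 0.55 [337.9, 197.6, 356.4, 215.9] 349.0 205.3 261 [0.5085 0.158  0.02  ]
scene spare_vial_mid 0.86 [383.2, 254.3, 408.4, 296.3] 395.6 274.4 650 [0.7001 0.1659 0.02  ]
scene spatula 0.74 [442.0, 231.8, 480.0, 302.3] 460.9 266.1 264 [0.7294 0.292  0.02  ]
scene mat 0.62 [318.6, 170.6, 430.9, 239.3] 370.8 206.7 3740 [0.5293 0.2003 0.02  ]
scene sampler 0.92 [1.6, 229.1, 296.8, 400.0] 111.6 333.2 24108 [ 0.6282 -0.3354  0.02  ]
0.9 [0.1775 0.5469 0.2484] [0.     0.1562 0.9877 0.0001] 0.08527915432785245
```

View pics/top0.png

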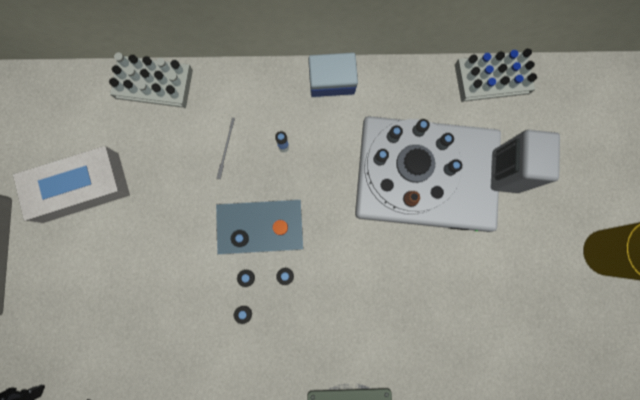

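View pics/scene0.png

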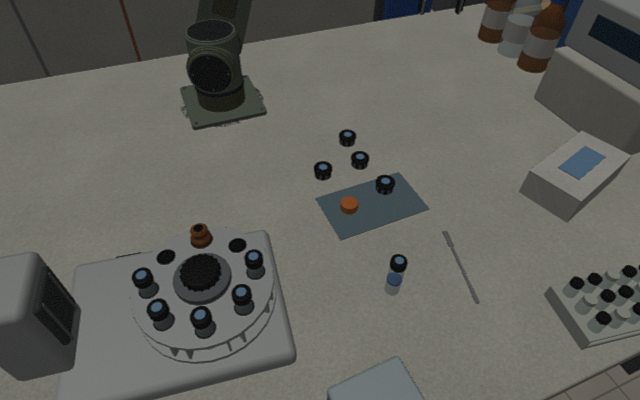

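The top view shows four identical black caps. Only one lies on the mat, at about (239,238), and it is the farthest from the base. The orange cap is at (280,228) and the wash vial's mouth at about (411,198). I'll move over the mat cap and look with the wrist camera.

```bash
cat >> h.py <<'E'
def shift(P,yaw=None):
    # mm along tool axes to bring the TCP to P; yaw: wanted world heading (deg) of tool y
    from scipy.spatial.transform import Rotation as Ro
    o=get_obs();q=o["tool_rot"];R=Ro.from_quat([q[1],q[2],q[3],q[0]]).as_matrix()
    s=1000*R.T@(np.array(P)-o["eef_pos"]);y=np.degrees(np.arctan2(R[1,1],R[0,1]))
    print("shift",s.round(1),"tool y heading",y.round(2),"turn",None if yaw is None else round(y-yaw,2),"clock",o["clock"],"F",np.round(o["force"],1))
E
python3 - <<'E'
from h import *
shift([.479,.264,.2],90)
p=camera_params("wrist");T=np.array(p["world_from_camera"]);print(T.round(3),p["camera_matrix"])
E
```

```text
shift [-374.1 -176.1   48.3] tool y heading 72.02 turn -17.98 clock 0.9 F [0.7 0.4 1.1]
[[ 0.309  0.912  0.27   0.109]
 [ 0.951 -0.296 -0.089  0.567]
 [-0.001  0.284 -0.959  0.375]
 [ 0.     0.     0.     1.   ]] [[285.58501709   0.         317.10591281]
 [  0.         285.58501709 202.57761457]
 [  0.           0.           1.        ]]
```

```bash
python3 -m jog '[[-374,-176,48,-18],[-374,-176,48,-18],[-374,-176,48,-18],[-374,-176,48,-18],[-374,-176,48,-18],[-374,-176,48,-18],[-374,-176,48,-18],[-374,-176,48,-18],[-374,-176,48,-18],[-374,-176,48,-18],[-374,-176,48,-18],[-374,-176,48,-18]]' 85
python3 - <<'E'
from h import *
save("wrist","w1")
for r in cut_out("wrist","cap_mid"):
    m=r["pixels"];v,u=np.nonzero(m);print(r["confidence"],r["box"],u.mean(),v.mean())
    for z in (.0205,.028): print(z,ray("wrist",u.mean(),v.mean(),z).round(4))
shift([.479,.264,.2],90)
E
```

```text
clock: 1.9
eef_pos: [0.4803, 0.2623, 0.1998]
tool_rot: [-0.0, 0.002, 1.0, -0.0]
force: [-0.8, 0.5, -0.1]
opening: 0.0848
grasp_force: 0.0
0.86 [286.9, 58.7, 327.9, 112.2] 304.9469835466179 86.16392443631932
0.0205 [0.3758 0.2501 0.0205]
0.028 [0.3765 0.2504 0.028 ]
0.79 [298.9, 164.7, 341.6, 203.9] 320.4744079449962 184.36974789915968
0.0205 [0.4762 0.2659 0.0205]
0.028 [0.4745 0.2658 0.028 ]
0.73 [183.3, 64.8, 237.4, 114.5] 208.20946305156832 89.2280701754386
0.0205 [0.3786 0.1531 0.0205]
0.028 [0.3792 0.1558 0.028 ]
0.62 [295.1, 0.5, 332.1, 16.7] 311.7909090909091 6.131818181818182
0.0205 [0.3065 0.2573 0.0205]
0.028 [0.3089 0.2575 0.028 ]
shift [-0.5 -0.3  0.3] tool y heading 89.99 turn -0.01 clock 2.0 F [-0.5 -0.6  0. ]
```

View pics/w1.png

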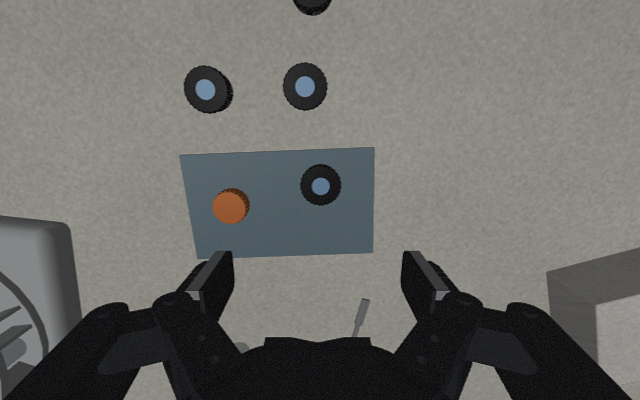

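The wrist view shows the mat cap with its blue septum at about (321,186), clear of the orange cap at (231,206). I'll use the septum to refine the position.

```bash
cat >> h.py <<'E'
def septum(im,u,v,r=25):
    h=cv2.cvtColor(im,cv2.COLOR_RGB2HSV);m=((h[...,0]>95)&(h[...,0]<125)&(h[...,1]>60)&(h[...,2]>90)).astype(np.uint8)
    n,l,s,c=cv2.connectedComponentsWithStats(m)
    k=[i for i in range(1,n) if s[i,4]>20 and np.hypot(*(c[i]-[u,v]))<r]
    i=max(k,key=lambda i:s[i,4]);return c[i],s[i]
E
python3 - <<'E'
from h import *
for cam,f,u,v in (("wrist","w1",321,186),("top","top0",239,238),("scene","scene0",385,182)):
    im=cv2.imread(f"pics/{f}.png")[:,:,::-1]
    try:
        c,s=septum(im,u,v,10);print(cam,c,s,ray(cam,*c,.028).round(4))
    except Exception as e: print(cam,e)
E
```

```text
wrist [320.31174089 185.85020243] [312 178  18  17 247] [0.4761 0.2656 0.028 ]
top [238.78181818 237.87272727] [235 234   9   9  55] [0.4786 0.2663 0.028 ]
scene [385.35294118 180.38235294] [382 178   8   6  34] [0.4753 0.2636 0.028 ]
```

```bash
python3 -m jog '[[4,3,30,0],[4,3,60,0],[4,3,90,0],[4,3,120,0],[4,3,140,0],[4,3,155,0],[4,3,165,0],[4,3,172,0],[4,3,176,0],[4,3,178,0],[4,3,178,0],[4,3,178,0]]' 85 40
python3 - <<'E'
from h import *
im=save("wrist","w2");shift([.4765,.2655,.022],90)
E
```

```text
clock: 3.0
eef_pos: [0.4753, 0.2675, 0.0231]
tool_rot: [0.001, -0.0, 1.0, 0.0]
force: [0.8, 0.7, 0.9]
opening: 0.0848
grasp_force: 0.0
shift [-1.1 -1.9  1.1] tool y heading 90.02 turn 0.02 clock 3.05 F [-0.  -0.4  0.4]
```

View pics/w2.png

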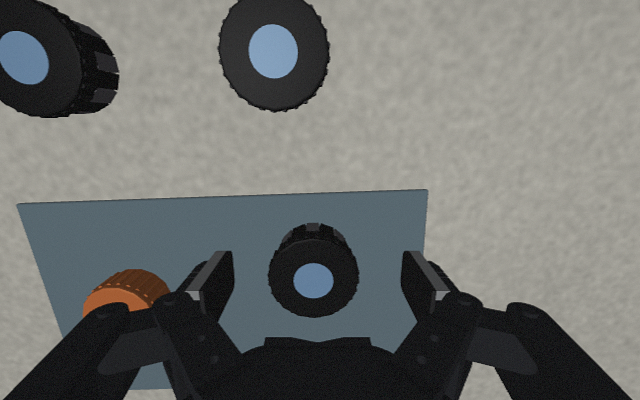

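The cap sits between the open pads, septum at (313,281) and pads centred on column 317, with the orange cap clear on the left. I'll check the fore-aft offset and then close.

```bash
python3 - <<'E'
from h import *
im=cv2.imread("pics/w2.png")[:,:,::-1];c,s=septum(im,313,281);p=ray("wrist",*c,.028);print(c,s,p);shift([p[0],p[1],.022],90)
E
```

```text
[313.00090253 280.17960289] [ 293  263   41   35 1108] [0.47849457 0.26329259 0.028     ]
shift [-3.1 -4.1  1.1] tool y heading 90.02 turn 0.02 clock 3.05 F [-0.  -0.4  0.4]
```

```bash
python3 -m jog '[[-2,-2,1,0],[-3,-3,1,0],[-3,-3,1,0],[-3,-3,1,0]]' 85 40 && python3 -m jog '[[0,0,0,0],[0,0,0,0],[0,0,0,0],[0,0,0,0],[0,0,0,0],[0,0,0,0],[0,0,0,0],[0,0,0,0],[0,0,0,0],[0,0,0,0],[0,0,0,0],[0,0,0,0]]' 35 60
```

```text
clock: 3.38
eef_pos: [0.4781, 0.264, 0.0215]
tool_rot: [0.0, 0.0, 1.0, 0.0]
force: [-0.7, 0.4, -0.4]
opening: 0.0849
grasp_force: 0.0
clock: 4.38
eef_pos: [0.478, 0.2642, 0.0217]
tool_rot: [0.0, -0.0, 1.0, 0.0]
force: [-1.4, -0.2, 6.3]
opening: 0.0418
grasp_force: 60.2
```

```bash
python3 -m jog '[[0,0,0,0],[0,0,0,0],[0,0,0,0],[0,0,0,0],[0,0,-3,0],[0,0,-3,0],[0,0,-3,0]]' 60 40 && python3 -m jog '[[0,0,0,0],[0,0,0,0],[0,0,0,0],[0,0,0,0],[0,0,0,0],[0,0,0,0],[0,0,0,0],[0,0,0,0],[0,0,0,0]]' 35 40
python3 - <<'E'
from h import *
im=save("wrist","w3");c,s=septum(im,313,281,40);p=ray("wrist",*c,.028);print(c,s,p)
E
```

```text
clock: 4.97
eef_pos: [0.4781, 0.2642, 0.0245]
tool_rot: [0.0, -0.0, 1.0, 0.0]
force: [0.1, -1.0, -0.4]
opening: 0.06
grasp_force: 0.0
clock: 5.72
eef_pos: [0.4779, 0.2641, 0.0246]
tool_rot: [0.0, -0.0, 1.0, 0.0]
force: [-1.8, -0.3, 5.2]
opening: 0.0424
grasp_force: 40.3
[317.05605787 273.92314647] [ 298  257   40   35 1106] [0.47854498 0.2620136  0.028     ]
```

View pics/w3.png

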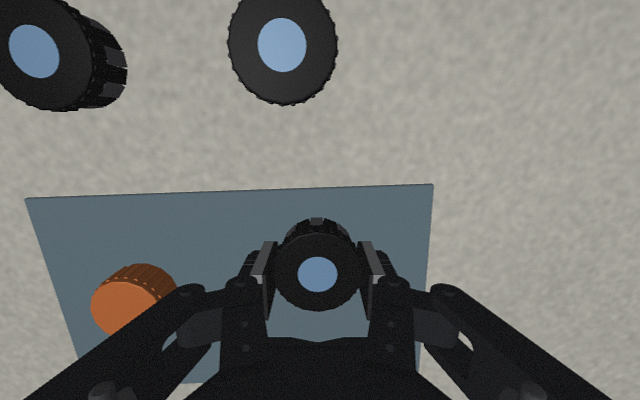

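The cap is gripped on its rim, centred between the pads, with the septum at (317,274). I'll lift it and estimate the vial mouth from the first pictures.

```bash
python3 -m jog '[[0,0,0,0],[0,0,0,0],[0,0,-10,0],[0,0,-30,0],[0,0,-60,0],[0,0,-90,0],[0,0,-120,0],[0,0,-150,0],[0,0,-180,0],[0,0,-200,0],[0,0,-200,0],[0,0,-200,0]]' 35 70
python3 - <<'E'
from h import *
for c,f in (("top","top0"),("scene","scene0")):
    im=cv2.imread(f"pics/{f}.png")
    print(c,camera_params(c)["camera_matrix"][0])
    u0,v0=(411,198) if c=="top" else (200,232)
    a=cv2.resize(im[v0-30:v0+30,u0-40:u0+40],None,fx=8,fy=8,interpolation=cv2.INTER_CUBIC);cv2.imwrite(f"pics/{c}c.png",a)
    print(ray(c,u0,v0,.135))
a=np.hstack([cv2.imread("pics/topc.png")[:, 120:520],cv2.imread("pics/scenec.png")[:,120:520]]);cv2.imwrite("pics/vc.png",a)
shift([.60,-.17,.22],90)
E
```

```text
clock: 6.77
eef_pos: [0.4781, 0.2642, 0.2253]
tool_rot: [0.001, -0.0, 1.0, 0.001]
force: [-0.9, -0.7, -1.2]
opening: 0.0415
grasp_force: 70.8
top [399.7231926    0.         319.61884971]
[ 0.55390249 -0.14606472  0.135     ]
scene [425.02062492   0.         317.06369367]
[ 0.56555952 -0.15391353  0.135     ]
shift [-121.7 -434.2    5.1] tool y heading 90.02 turn 0.02 clock 6.7667 F [-0.9 -0.7 -1.2]
```

View pics/vc.png

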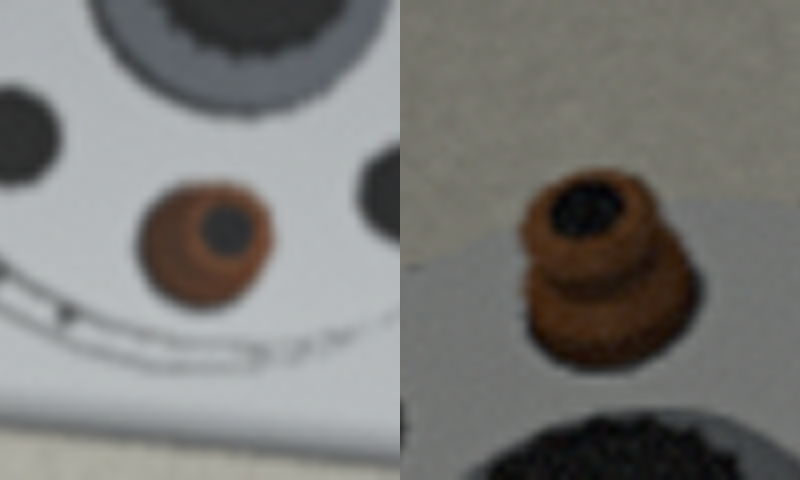

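The crops show the mouth's dark hole at about (414.5,196.5) in the top picture and (198.3,228) in the scene picture. I'll carry the cap across at height and look down on the vial with the wrist camera.

```bash
python3 -m jog '[[-10,-35,0,0],[-20,-72,0,0],[-32,-112,0,0],[-43,-152,0,0],[-54,-192,0,0],[-65,-232,0,0],[-76,-272,0,0],[-88,-312,0,0],[-99,-352,0,0],[-108,-386,0,0],[-115,-412,0,0],[-120,-428,0,0]]'
python3 -m jog '[[-1,-4,0,0],[-2,-6,0,0],[-2,-6,0,0],[-2,-6,0,0]]'
python3 - <<'E'
from h import *
print("top",ray("top",414.5,196.5,.135).round(4),"scene",ray("scene",198.3,228,.135).round(4))
shift([.558,-.155,.18],90)
save("wrist","w4")
for r in cut_out("wrist","wash_vial"): print(r["confidence"],r["box"])
E
```

```text
clock: 7.77
eef_pos: [0.5975, -0.1667, 0.2217]
tool_rot: [-0.002, 0.001, 1.0, 0.0]
force: [0.1, 0.8, -1.0]
opening: 0.0413
grasp_force: 70.9
clock: 8.1
eef_pos: [0.5997, -0.1682, 0.224]
tool_rot: [-0.0, -0.001, 1.0, 0.0]
force: [-0.2, -0.4, -0.7]
opening: 0.0415
grasp_force: 70.9
top [ 0.5572 -0.1543  0.135 ] scene [ 0.5559 -0.1549  0.135 ]
shift [41.6 13.2 44.1] tool y heading 90.11 turn 0.11 clock 8.1 F [-0.2 -0.4 -0.7]
0.75 [316.4, 133.0, 360.1, 175.1]
```

View pics/w4.png

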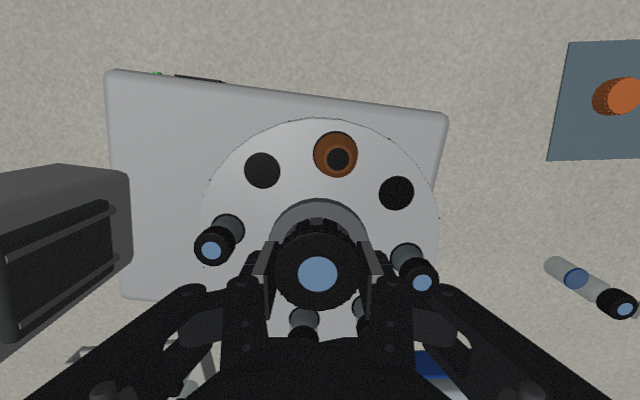

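The wrist view shows the cap held level, with its septum at (317,273). The open vial mouth is at about (338,159), and the empty seats are on either side of it.

```bash
python3 - <<'E'
from h import *
im=cv2.imread("pics/w4.png")[:,:,::-1];g=cv2.cvtColor(im,cv2.COLOR_RGB2GRAY).astype(int)
# dark hole: brown has red>>blue
sub=im[140:180,318:360].astype(int);m=((sub[...,0]-sub[...,2]<20)&(sub.sum(2)<200)).astype(np.uint8)
n,l,s,c=cv2.connectedComponentsWithStats(m);i=1+np.argmax(s[1:,4]);hc=c[i]+[318,140];print(hc,s[i])
p=ray("wrist",*hc,.135);z=get_obs()["eef_pos"]
cc,s=septum(im,317,273);q=ray("wrist",*cc,z[2]+.0034);print("mouth",p,"cap",q,"tcp",z, "cap-tcp",q-z)
print("in-cam shift world",p-q)
E
```

```text
[337.43489583 158.7421875 ] [  9   8  22  22 384]
mouth [ 0.55718695 -0.15515403  0.135     ] cap [ 0.60031209 -0.17036897  0.22783288] tcp [ 0.59985574 -0.16827873  0.22443288] cap-tcp [ 0.00045635 -0.00209024  0.0034    ]
in-cam shift world [-0.04312514  0.01521494 -0.09283288]
```

```bash
python3 -m jog '[[3,5,10,0],[6,10,25,0],[8,13,40,0],[8,13,48,0],[8,13,52,0],[8,13,52,0],[8,13,52,0],[8,13,52,0]]'
python3 - <<'E'
from h import *
z=get_obs()["eef_pos"];im=save("wrist","w5")
R=cut_out("wrist","wash_vial")
for r in R: print(r["confidence"],r["box"])
l,t,rr,b=map(int,R[0]["box"])
sub=im[t:b+1,l:rr+1].astype(int);m=((sub[...,0]-sub[...,2]<20)&(sub.sum(2)<200)).astype(np.uint8)
n,_,s,c=cv2.connectedComponentsWithStats(m);print(s[1:],c[1:]+[l,t])
i=1+np.argmax(s[1:,4]);hc=c[i]+[l,t]
p=ray("wrist",*hc,.135);cc,s=septum(im,317,273);q=ray("wrist",*cc,z[2]+.0034);print("mouth",p,"cap",cc,q,"tcp",z,"cap-tcp",q-z);print("shift",p-q)
E
```

```text
clock: 8.87
eef_pos: [0.5927, -0.1571, 0.1732]
tool_rot: [0.001, -0.0, 1.0, -0.0]
force: [0.3, -0.1, -1.1]
opening: 0.0415
grasp_force: 70.9
0.95 [299.1, 149.1, 348.1, 203.9]
[[  0   0  13  14  33]
 [ 36   0  14  14  32]
 [ 12  20  28  28 618]] [[303.93939394 154.15151515]
 [342.09375    153.78125   ]
 [324.26537217 182.3802589 ]]
mouth [ 0.55689038 -0.15504794  0.135     ] cap [317.17850638 273.69398907] [ 0.59297227 -0.15919018  0.17661504] tcp [ 0.59273541 -0.15706268  0.17321504] cap-tcp [ 0.00023686 -0.00212751  0.0034    ]
shift [-0.03608189  0.00414224 -0.04161504]
```

View pics/w5.png

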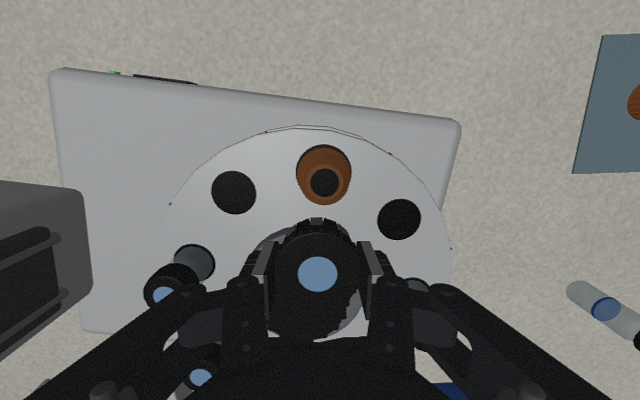

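The mouth is at (324,182) and the septum at (317,274), at nearly the same depth. That puts the mouth at about (0.557, -0.153). I'll move over it and come down to just above contact.

```bash
python3 -m jog '[[12,1,0,0],[24,3,0,0],[32,4,0,0],[36,4,0,0],[36,4,0,0],[36,4,0,0],[36,4,6,0],[36,4,12,0],[36,4,15,0],[36,4,15,0],[36,4,15,0]]' 35 90
python3 - <<'E'
from h import *
shift([.557,-.1533,.151],90)
a=save("scene","s6");b=save("top","t6")
z=get_obs()["eef_pos"]
for c,im in (("scene",a),("top",b)):
    u,v=proj(c,z+[0,0,.0034]);u0,v0=proj(c,[.557,-.1533,.135]);print(c,"cap top expected",u,v,"mouth",u0,v0)
    cu,cv=int(u),int(v)
    try: k,s=septum(im,u,v,12);print(k,s,ray(c,*k,z[2]+.0034))
    except Exception as e: print(e)
    cv2.imwrite(f"pics/{c}6c.png",cv2.resize(im[cv-30:cv+30,cu-25:cu+25,::-1],None,fx=8,fy=8,interpolation=cv2.INTER_CUBIC))
cv2.imwrite("pics/c6.png",np.hstack([cv2.imread("pics/scene6c.png"),cv2.imread("pics/top6c.png")]))
E
```

```text
clock: 9.88
eef_pos: [0.556, -0.1528, 0.1567]
tool_rot: [-0.001, -0.0, 1.0, 0.0]
force: [-0.4, -0.8, -0.1]
opening: 0.041
grasp_force: 90.7
shift [-1.  -0.5  5.7] tool y heading 90.02 turn 0.02 clock 9.8833 F [-0.4 -0.8 -0.1]
scene cap top expected 196.62032965575779 218.0148500643449 mouth 199.35867796027028 228.22196446992137
[194.94871795 217.8974359 ] [189 214  12   9  78] [ 0.55501652 -0.15544188  0.16063041]
top cap top expected 416.8087415191741 195.1027806995209 mouth 414.0642758533937 196.59574942723341
max() iterable argument is empty
```

View pics/c6.png

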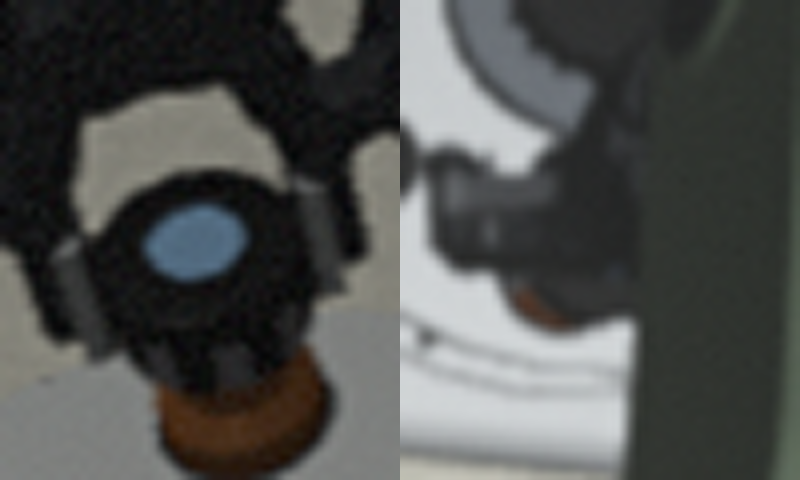

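In the scene crop the cap sits level just above the mouth, about 1 mm off. Target TCP is (0.5568, -0.1528). I'll descend in small steps and watch the force.

```bash
python3 -m jog '[[-1,0,0,0],[-1,0,1,0],[-1,0,2,0],[-1,0,3,0],[-1,0,4,0],[-1,0,5,0],[-1,0,5,0],[-1,0,5,0]]'; python3 -m jog '[[0,0,0.5,0],[0,0,1,0],[0,0,1,0],[0,0,1,0]]';  python3 -m jog '[[0,0,0.5,0],[0,0,1,0],[0,0,1,0],[0,0,1,0]]'
```

```text
clock: 10.65
eef_pos: [0.557, -0.1529, 0.1522]
tool_rot: [-0.0, -0.0, 1.0, 0.0]
force: [-0.8, 0.6, -1.0]
opening: 0.041
grasp_force: 90.7
clock: 10.98
eef_pos: [0.557, -0.1529, 0.1513]
tool_rot: [0.0, -0.0, 1.0, 0.0]
force: [0.2, 0.3, -1.2]
opening: 0.0408
grasp_force: 90.7
clock: 11.32
eef_pos: [0.5572, -0.1529, 0.1507]
tool_rot: [0.0, -0.0, 1.0, -0.0]
force: [-0.9, -0.7, 3.4]
opening: 0.0407
grasp_force: 91.1
```

Contact came at the predicted height with little lateral force. I'll keep pressing.

```bash
python3 -m jog '[[0,0,0.5,0],[0,0,1,0],[0,0,1,0],[0,0,1,0]]';  python3 -m jog '[[0,0,0.5,0],[0,0,1,0],[0,0,1,0],[0,0,1,0]]'; python3 -m jog '[[0,0,0.5,0],[0,0,1,0],[0,0,1,0],[0,0,1,0]]'
```

```text
clock: 11.65
eef_pos: [0.5575, -0.153, 0.1504]
tool_rot: [0.001, -0.0, 1.0, -0.0]
force: [-1.3, 0.5, 7.4]
opening: 0.041
grasp_force: 91.5
clock: 11.98
eef_pos: [0.5577, -0.153, 0.1499]
tool_rot: [0.001, -0.0, 1.0, -0.0]
force: [-2.2, 1.2, 9.2]
opening: 0.0409
grasp_force: 91.8
clock: 12.32
eef_pos: [0.5577, -0.153, 0.1492]
tool_rot: [0.001, -0.0, 1.0, -0.0]
force: [-1.9, -0.1, 10.1]
opening: 0.0404
grasp_force: 92.0
```

```bash
python3 -m jog '[[0.5,0,0.5,0],[0.7,0,1,0],[0.7,0,1,0],[0.7,0,1,0]]';  python3 -m jog '[[0,0,0.5,0],[0,0,1,0],[0,0,1,0],[0,0,1,0]]'; python3 -m jog '[[0,0,0.5,0],[0,0,1,0],[0,0,1,0],[0,0,1,0]]'
```

```text
clock: 12.65
eef_pos: [0.5573, -0.153, 0.1482]
tool_rot: [0.002, -0.0, 1.0, -0.0]
force: [-2.3, 0.7, 10.3]
opening: 0.0408
grasp_force: 92.0
clock: 12.98
eef_pos: [0.5565, -0.1529, 0.1442]
tool_rot: [-0.0, -0.0, 1.0, 0.0]
force: [3.7, -0.8, -7.7]
opening: 0.0407
grasp_force: 91.5
clock: 13.32
eef_pos: [0.5563, -0.1528, 0.1436]
tool_rot: [-0.0, -0.0, 1.0, 0.0]
force: [3.6, 0.2, -8.1]
opening: 0.0405
grasp_force: 91.6
```

It snapped, and the cap is now pulling the tool down towards its seat. I'll follow it down.

```bash
python3 -m jog '[[-0.3,0,0.5,0],[-0.6,0,1,0],[-0.6,0,1,0],[-0.6,0,1,0]]';  python3 -m jog '[[0,0,0.5,0],[0,0,1,0],[0,0,1,0],[0,0,1,0]]'; python3 -m jog '[[0,0,0.5,0],[0,0,1,0],[0,0,1,0],[0,0,1,0]]'
```

```text
clock: 13.65
eef_pos: [0.5567, -0.1529, 0.1434]
tool_rot: [-0.0, -0.0, 1.0, 0.0]
force: [1.5, -0.5, -3.9]
opening: 0.0409
grasp_force: 91.8
clock: 13.98
eef_pos: [0.5568, -0.1529, 0.1426]
tool_rot: [-0.0, -0.0, 1.0, 0.0]
force: [0.0, 1.1, -1.6]
opening: 0.0407
grasp_force: 91.9
clock: 14.32
eef_pos: [0.5569, -0.1529, 0.142]
tool_rot: [0.0, -0.0, 1.0, -0.0]
force: [-2.4, 0.1, 5.4]
opening: 0.0409
grasp_force: 92.2
```

```bash
python3 -m jog '[[0.1,0,0.5,0],[0.3,0,1,0],[0.3,0,1,0],[0.3,0,1,0]]';  python3 -m jog '[[0,0,0.3,0],[0,0,0.5,0],[0,0,0.5,0],[0,0,0.5,0]]'
```

```text
clock: 14.65
eef_pos: [0.5569, -0.1529, 0.142]
tool_rot: [0.001, -0.0, 1.0, -0.0]
force: [-2.6, 1.0, 10.1]
opening: 0.0407
grasp_force: 92.7
clock: 14.98
eef_pos: [0.5569, -0.1529, 0.1419]
tool_rot: [0.001, -0.0, 1.0, -0.0]
force: [-5.0, 0.6, 11.8]
opening: 0.0408
grasp_force: 92.8
```

```bash
python3 -m jog '[[0,0,0,0],[0,0,0,0],[0,0,0,0],[0,0,0,0],[0,0,0,0],[0,0,0,0],[0,0,0,0],[0,0,0,0],[0,0,0,0],[0,0,0,0],[0,0,0,0],[0,0,0,0]]'
python3 - <<'E'
from h import *
im=save("scene","s7");u,v=proj("scene",[.557,-.1528,.145]);k,s=septum(im,u,v,12);print(u,v,k,s,ray("scene",*k,.145))
cu,cv=int(u),int(v);cv2.imwrite("pics/c7.png",cv2.resize(im[cv-30:cv+30,cu-40:cu+40,::-1],None,fx=9,fy=9,interpolation=cv2.INTER_CUBIC))
E
```

```text
clock: 15.98
eef_pos: [0.5569, -0.1529, 0.142]
tool_rot: [0.001, -0.0, 1.0, -0.0]
force: [-3.9, 0.9, 12.7]
opening: 0.0408
grasp_force: 92.8
198.55074599806824 224.3644513978426 [196.76623377 223.85714286] [191 220  12   9  77] [ 0.55481405 -0.1553682   0.145     ]
```

View pics/c7.png

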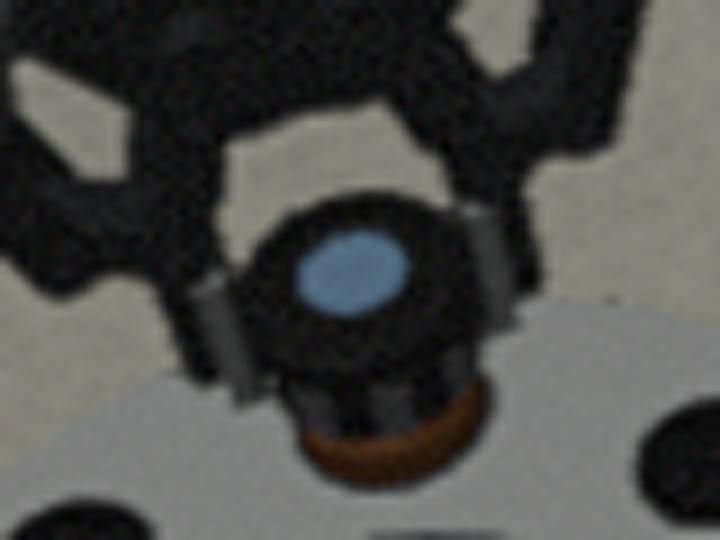

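The cap is down over the neck and level, with the septum at (197,224) in the scene picture. The push is a steady 12 N or so against a hard stop at the height expected for a seated cap.

```bash
python3 -c "
from plant import *
print(sign_off())"
```

```text
the job is handed in; nothing more can be done
None
```

The snap cap from the mat is snapped home and level on the wash vial, and I handed the job in at about 16 s with the gripper still pressing down at about 12 N; the bystanders were never approached (no verdict was returned).

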